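Clamp the tube and lock the clamping bolt in its L-shaped slot

TASK

Clamp the aluminium tube in the bench fixture: with your fingertips, push the red ball handle of the clamping bolt along its slot towards the tube as far as it goes, so that the bolt slides the tube up to the back stop, then push the handle over sideways into the locking notch until it is right down against its stop. Only push the handle, do not take it between the fingers, and lift nothing. Leave the two standing pipe fittings where they are, then move clear.

Things in the scene. Friction and masses are not known exactly. Their poses are not given: they have to be found in the camera images.
- clamp_fixture: Steel base plate 250 x 90 x 10 mm fixed to the bench (x -110 to 140, y -45 to 45) with aluminium block, two vee saddles (x 60, 100) and back stop in a row. Origin on the bench under the bolt axis; x runs along the bolt from handle to tube, z up. Block x -105 to -15, y -22 to 22, top 74 mm above the bench. Bolt 20 mm thick, axis y = 0, 52 mm up, sticking out behind to x = -122 at most
- slot_corner (a point): corner of the L-shaped slot in the block's top, level with the block's top, 74 mm above the bench, fixture x = -39 mm, y = 0. The straight leg, 11 mm wide, comes from the fixture's -x side along y = 0; from the corner the notch, 14 mm wide (x -46 to -32), leads out through the -y side of the block. Axes as the fixture's
- stop_face (a point): middle of the face of the upright back stop, fixture x = 118 mm, 52 mm above the bench; the stop is 16 mm thick, 44 mm wide, its top 76 mm above the bench. The tube's far end comes to rest against it
- clamp_bolt (a joint): how far the bolt is slid towards the tube (m): 0 fully back, 0.046 fully forward at the slot's end. Stays where left; friction about 3 N, 1 N more while pushing the tube. In the straight leg the handle cannot turn; it turns only above 0.043
- bolt_handle (a joint): turn of the handle about the bolt's axis (rad): 0 upright, growing as it goes over towards the fixture's -y side, 1.05 fully over against its stop. Stays where left; 1 to 1.5 N at the ball turns it. Once over, the notch keeps the bolt from sliding back
- handle_knob (a point): centre of the red ball, 22 mm across, on the handle pin (8 mm thick, 12 mm collar under the ball), 75 mm from the bolt's axis. Upright: fixture x = -85 mm + bolt travel, y = 0, 127 mm above the bench; forward and fully over: x = -39, y = -65, 89 mm above the bench. Below the upright ball 42 mm of pin stand clear above the block
- tube_center (a point): centre of the loose aluminium tube, 18 mm diameter, 76 mm long, lying along the fixture's x axis in the saddles, 52 mm above the bench; it starts with its far end 4 to 12 mm short of the back stop. Against the stop its centre is at fixture x = 80 mm. Fully forward, the bolt's rubber nose leaves it 1 mm of play
- fitting_1_center (a point): centre (half-way up) of a loose hex pipe fitting, brass, 19 x 22 mm, 35 mm tall, standing upright on the bench beside the fixture; leave it alone
- fitting_2_center (a point): centre (half-way up) of a loose hex pipe fitting, silver grey, 19 x 22 mm, 35 mm tall, standing upright on the bench beside the fixture; leave it alone
- alu_tube: the same aluminium tube; origin at its underside half-way along, its own y axis along its length
There are look-alikes about, which are no part of the job. Leave any yellow look-alike of the alu_tube alone.

How it is judged:
By the outcome, as a careful person would: the job done as asked, in the order asked, and still so for the second after the job is handed in, with the robot touching nothing.
It also fails if it takes over 46 s, if anything falls off the work surface, if the arm or the gripper's body presses on something with over 40 N, if the wrist force passes 120 N, or if a joint passes its speed limit or range.

ROBOT

A 6-joint arm with a two-finger parallel gripper is mounted at the origin on a cart in front of the work surface, level with it; the furniture and walls round the work are solid. World frame = base frame: x ahead of the robot, y to its left, z up, the work surface at z = 0. Lengths are in mm, angles in rad, forces in N, time in s.
With the tool pointing down it reaches from about 425 to 950 mm from the base axis. Payload 3.5 kg.
Tool frame: the origin (TCP) lies between the finger pads; the fingertips stand 19 mm ahead of it and the grasp point (between the pads) is the TCP (tcp_to_tips is the distance from the TCP to the fingertips, in mm); x points along the fingers, y is the direction in which the jaws open and shut, and the axes are right-handed (so a half turn about x gives the same grasp; the last joint's range is limited). The gripper opens to 85 mm and grips with 20 to 120 N. Pads are 22 mm wide; open, the fingers measure 114 mm over their backs; the gripper's body (76 mm by 85 mm) begins 54 mm behind the grasp point. The pads swing forward as they close: fully open they stand 13 mm farther back than shut.
Start: joints at [1.17, 0.286, 1.577, -0, 1.279, -0.15], TCP at [167.484, 653.877, 250.325] pointing down, gripper open.
Joint ranges: [-2.77, 2.77], [-0.9, 2.22], [0.21, 2.48], [-1.53, 4.67], [0.24, 2.81], [-2.84, 2.84]. Speed limits (rad/s): [2.79, 2.79, 3.14, 3.14, 3.14, 3.14].

INTERFACE

Orientations are given as a 3x3 rotation matrix whose columns are the frame's x, y, z axes.
In Python, from cell import read_state, read_camera, sign_off, search_frame, trace, tip_of, tcp_to_tips gives the robot as it stands. The module is installed in compiled form; this text tells all that it offers.
- The arm moves only by the tool move_arm, never from a script. Its argument "commands" is a list of rows, each a list of 7 numbers: the closure, from -1 (fully open) to 1 (shut), then the shift along the tool's x, y, z in mm, then the turn, a rotation vector about the tool's x, y, z in rad. A call has 1 to 10 rows; each row shifts and turns the commanded pose from where the row before left it, along the tool's axes as they then stand; what a row does not reach is not made up. A row lasts 1/8 s, in which the tool goes at most 62.5 mm and 10.7 degrees, less where a joint would pass 70% of its speed; a pose out of reach is approached as far as the arm can. A call is refused whole if a number of a shift passes 62.5 or a number of a turn 0.188, either way. A call with a gripper value outside its range is refused whole. The fingers move at their own pace and stop on an object; "force" is the grip in N (left out, the last holds). Time passes only in rows, so rows that do not move let the fingers close. It gives the time, the measured TCP pose, the force and the opening at its end, in the units of the state.
- read_state(): the state, without advancing time (a new reading comes with each control period).
- read_camera(name): name is "scene" or "top" or "wrist"; returns a dict with "color" (420x560x3 uint8, blue, green, red), "fx", "fy", "cx", "cy" (pixels), "R" (3x3) and "t" (3): a world point X has camera coordinates R X + t. Camera axes: x right, y down, z forward; pixel columns grow to the right and rows downward; lengths in mm; the calibration is good to about 2 mm. The wrist camera is an equidistant fisheye: a pixel r from the principal point sees the ray r / f radians off the axis. A picture is of the moment at which its call begins. There is no depth.
- sign_off(): hands the job in, once; it reports no verdict.
Trained networks look in a picture, given as the dict that the camera call returned (one of the last four; its "shot" number tells which), for a name from the list of things; names that differ only in an ending like _2 or _b are one class to them, and where a whole thing is asked for, a point or a joint stands for the part that bears it (a point fixed in the world has none). Each returns a list of dicts, best first, with "confidence" (0 to 1); they miss things now and then, are a little off and sometimes report something else, mostly with a low value. They report only what shows in the picture. A call takes as long as a camera call. They do not tell look-alikes from the thing itself.
- search_frame(picture, name): "box" ([left, top, right, bottom] in pixels, round what is visible of it).
- trace(picture, name): "pixels" (420x560 bool, what is visible of it) and "box" ([left, top, right, bottom] in pixels, round what is visible of it).
- tip_of(picture, name): "position" ([column, row] in pixels: a listed point, or the origin of a listed thing).
The state is a dict: "time": time; "joint_pos": joint angles; "qvel": joint speeds; "tau": joint torques, N m; "eef_pos": TCP position; "ee_rot": TCP orientation; "wrist_force": force on the tool from outside, world axes, zero at the start; "ft_torque": the same for the moment, N m; "grip_width": finger opening in mm.
Only numpy, scipy, OpenCV 4.12 (cv2) and the standard library are available. Lean on these libraries where they do the work, as an engineer would, in place of code of your own. Each camera call takes 0.05 s, during which the arm holds its last target. There are 200 camera calls.

## Working session

There is one attempt and no reset: what is moved stays moved. The work goes in short steps, Python scripts to look and compute and a tool call to move; the robot and the scene stay as the last step left them, time stands still between calls to the robot, and variables do not carry over. Pictures are saved under pics/ and viewed, about 8 in all and at most 12, crops included, and the job is handed in when it is done.

Besides the shell and the picture viewer there is one more tool, called after ">>>" as name(argument=value, ...) on one line, values as JSON. move_arm: Moves the arm, as the interface text tells. Its arguments: {"type":"object","properties":{"commands":{"type":"array","items":{"type":"array","items":{"type":"number"}}},"force":{"type":"number"}},"required":["commands"]}

```bash
mkdir -p pics; cat > h.py <<'E'
import numpy as np, cv2
from cell import *
def pix_ray(c,uv,fish=False):
    R=np.array(c["R"]);t=np.array(c["t"])
    x=(uv[0]-c["cx"])/c["fx"];y=(uv[1]-c["cy"])/c["fy"]
    if fish:
        r=np.hypot(x,y);d=np.array([x/r*np.sin(r),y/r*np.sin(r),np.cos(r)]) if r>1e-9 else np.array([0,0,1.])
    else: d=np.array([x,y,1.])
    d=R.T@d; return -R.T@t,d/np.linalg.norm(d)
def tri(rays):
    A=0;b=0
    for o,d in rays:
        P=np.eye(3)-np.outer(d,d);A=A+P;b=b+P@o
    X=np.linalg.solve(A,b);return X,[round(float(np.linalg.norm((np.eye(3)-np.outer(d,d))@(X-o))),1) for o,d in rays]
def atz(ray,z):
    o,d=ray;return o+d*(z-o[2])/d[2]
E
python3 - <<'E'
from h import *
s=read_state();print(s["time"],s["ee_rot"],s["grip_width"],s["wrist_force"],tcp_to_tips)
cs={}
for n in ["scene","top","wrist"]:
    c=read_camera(n);cs[n]=c;cv2.imwrite(f"pics/{n}0.png",c["color"])
    for k in ["handle_knob","slot_corner","stop_face","tube_center","fitting_1_center","clamp_fixture","alu_tube"]:
        try:
            for r in tip_of(c,k)[:3]:
                print(n,k,np.round(r["position"],1),round(r["confidence"],2),
                 np.round(atz(pix_ray(c,r["position"],n=="wrist"),{"handle_knob":127,"slot_corner":74,"stop_face":52,"tube_center":52,"fitting_1_center":17.5,"clamp_fixture":0,"alu_tube":43}[k]),0))
        except Exception as e: print(n,k,e)
cv2.imwrite("pics/both.png",np.hstack([cs["scene"]["color"],cs["top"]["color"]])) 
E
```

```text
0.0 [[-9.49898251e-04  2.48208863e-01  9.68706074e-01]
 [-2.19337076e-03  9.68703664e-01 -2.48210397e-01]
 [-9.99997143e-01 -2.36050620e-03 -3.75755852e-04]] 85.32420409009232 [0.58953398 0.49382354 0.17808226] 19.0
scene handle_knob [217.5 240.1] 0.61 [518. -50. 127.]
scene slot_corner [236.2 244.3] 0.7 [516. -97.  74.]
scene stop_face [281.9 216.7] 0.61 [ 511. -248.   52.]
scene tube_center [174.4 316.5] 0.81 [486. 105.  52.]
scene tube_center [353.3 170.4] 0.71 [ 482. -521.   52.]
scene tube_center [267.1 227.2] 0.52 [ 514. -197.   52.]
scene fitting_1_center [300.4 265.1] 0.59 [ 395. -183.   18.]
scene clamp_fixture [248.8 255. ] 0.87 [ 518. -133.    0.]
scene clamp_fixture [235.2 244.6] 0.59 [ 568. -133.    0.]
scene alu_tube [311.3 210.4] 0.73 [ 475. -322.   43.]
scene alu_tube [179.8 322.8] 0.68 [472. 104.  43.]
scene alu_tube [352.1 170.6] 0.58 [ 489. -528.   43.]
top handle_knob [204.9 212.1] 0.43 [519. -47. 127.]
top slot_corner [226.1 214.7] 0.68 [517. -91.  74.]
top stop_face [288.9 217. ] 0.94 [ 509. -248.   52.]
top stop_face [241.4 185.6] 0.27 [ 593. -128.   52.]
top tube_center [270.9 215. ] 0.67 [ 515. -203.   52.]
top tube_center [161.1 226.8] 0.48 [492.  78.  52.]
top tube_center [333.5 217.1] 0.46 [ 506. -362.   52.]
top fitting_1_center [261.6 262.1] 0.58 [ 397. -175.   18.]
top fitting_1_center [270.7 215.8] 0.57 [ 517. -201.   18.]
top fitting_1_center [287.8 214.5] 0.15 [ 519. -246.   18.]
top clamp_fixture [241.6 217.6] 0.87 [ 515. -123.    0.]
top alu_tube [154.7 223.7] 0.62 [501.  97.  43.]
top alu_tube [335.3 214.6] 0.56 [ 513. -367.   43.]
top alu_tube [269.7 215. ] 0.47 [ 516. -199.   43.]
wrist slot_corner [ 13.4 409. ] 0.75 [510. -76.  74.]
wrist clamp_fixture [ 17.6 392.4] 0.73 [ 530. -145.   -0.]
```

View pics/scene0.png

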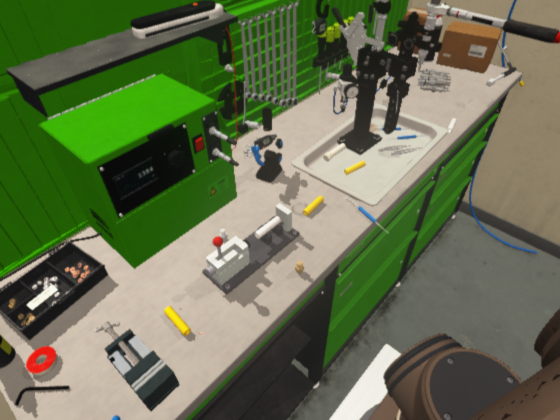

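View pics/top0.png

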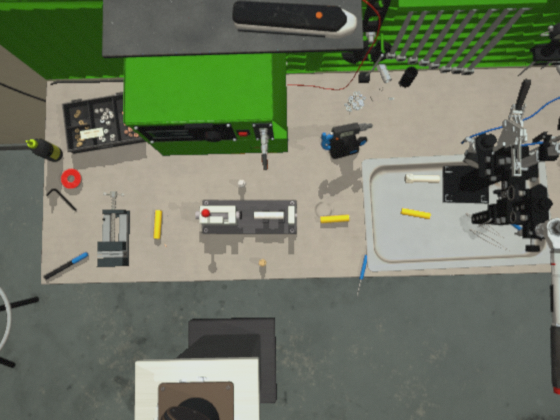

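The scene view shows the fixture with the red ball at (218,241), tube at (268,227), stop at (285,215) and brass fitting at (299,267). The top view shows the ball at (206,212), silver fitting at (241,183) and brass fitting at (262,263). Fixture +x is about world −y, and the notch side (−y) faces the robot. Next I refine the ball position.

```bash
cat >> h.py <<'E'
def ball(c):
    h=cv2.cvtColor(c["color"],cv2.COLOR_BGR2HSV)
    m=(((h[...,0]<7)|(h[...,0]>173))&(h[...,1]>150)&(h[...,2]>90)).astype(np.uint8)
    n,l,st,ce=cv2.connectedComponentsWithStats(m)
    return [(ce[i],st[i]) for i in range(1,n) if st[i][4]>8]
def look(tag=None,box=None):
    out={}
    for n in ["scene","top"]:
        c=read_camera(n);out[n]=c
    O=np.array([515,-131.])
    def near(c,uv): 
        p=atz(pix_ray(c,uv),110)[:2];return np.linalg.norm(p-O)<140
    rs=[]
    for n,c in out.items():
        b=[x for x in ball(c) if near(c,x[0])]
        b.sort(key=lambda x:-x[1][4])
        if b: rs.append(pix_ray(c,b[0][0]));print(n,"ball",np.round(b[0][0],1),b[0][1])
    if len(rs)==2: print("ball",tri(rs))
    for k in ["slot_corner","stop_face","tube_center"]:
        r=[]
        for n,c in out.items():
            q=[x for x in tip_of(c,k) if near(c,x["position"])]
            if q: r.append(pix_ray(c,q[0]["position"]))
        if len(r)==2: X,e=tri(r);print(k,np.round(X,1),e)
    if tag:
        a=cv2.resize(out["scene"]["color"][170:300,170:330],None,fx=4,fy=4,interpolation=2)[:500]
        b=cv2.resize(out["top"]["color"][165:280,180:320],None,fx=4,fy=4,interpolation=2)
        cv2.imwrite(f"pics/{tag}_s.png",a);cv2.imwrite(f"pics/{tag}_t.png",b)
    return out
E
python3 - <<'E'
from h import *
look("a");look()
E
```

```text
scene ball [217.2 240.9] [213 237  10   9  67]
top ball [205.3 212.8] [202 210   8   7  43]
ball (array([516.95752528, -48.05458915, 127.29267249]), [0.5, 0.5])
slot_corner [516.1 -89.7  73.4] [1.4, 1.4]
stop_face [ 509.2 -245.5   59.8] [1.1, 1.1]
tube_center [ 516.3 -203.    42.8] [4.1, 4.1]
scene ball [217.2 240.9] [213 237  10   9  67]
top ball [205.3 212.8] [202 210   8   7  43]
ball (array([516.95752528, -48.05458915, 127.29267249]), [0.5, 0.5])
slot_corner [522.2 -98.1  68.7] [4.1, 4.1]
stop_face [ 507.5 -244.9   54.5] [2.6, 2.6]
tube_center [ 516.7 -196.6   46.9] [3.1, 3.1]
```

View pics/a_t.png

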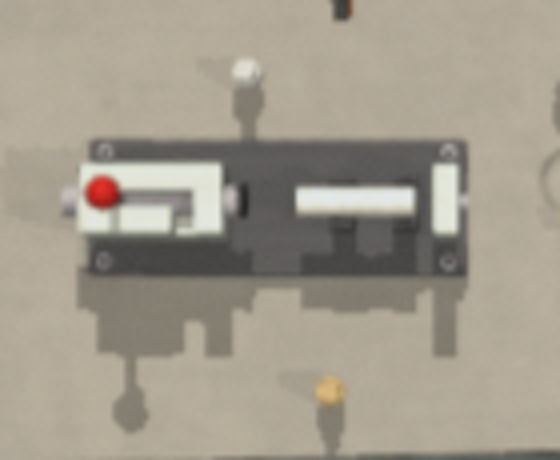

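The top crop shows the ball at the rear end of the slot, and the notch opens toward the image bottom (robot side). The tube is short of the stop by a small gap.

```bash
python3 - <<'E'
from h import *
c=read_camera("top")
P=[atz(pix_ray(c,(u/4+180-.375,v/4+165-.375)),10)[:2] for u,v in [(104,152),(449,152),(104,261),(449,261)]]
print(np.round(P,1)); d=P[1]-P[0]+P[3]-P[2]; print(d/np.linalg.norm(d), np.mean(P,0))
s=read_state();R=np.array(s["ee_rot"]);print(s["eef_pos"])
e=np.array([517,0,230.])
for tgt in [[517,5,215]]:
    print(np.round(R.T@(np.array(tgt)-s["eef_pos"]),1))
E
```

```text
[[ 556.5  -29.2]
 [ 550.9 -257.2]
 [ 484.4  -28.8]
 [ 479.  -255.4]]
[-0.02410024 -0.99970955] [ 517.701968   -142.65488554]
[167.48433953 653.87626465 250.336223  ]
[  35.3 -541.8  499.6]
```

>>> move_arm(commands=[[1, 0, 0, 0, -0.113, 0, 0], [1, 0, 0, 0, -0.113, 0, 0], [1, 0, -46, 26, 0, 0, 0], [1, 0, -46, 26, 0, 0, 0], [1, 0, -46, 26, 0, 0, 0], [1, 0, -46, 26, 0, 0, 0], [1, 0, -46, 26, 0, 0, 0], [1, 0, -46, 26, 0, 0, 0], [1, 0, -46, 26, 0, 0, 0], [1, 0, -46, 26, 0, 0, 0]])

```text
time: 3.3
eef_pos: [366.9, 279.3, 250.7]
ee_rot: [[0.001, 0.025, 1.0], [0.0, 1.0, -0.025], [-1.0, 0.001, 0.001]]
wrist_force: [0.6, -0.9, -0.6]
grip_width: 0.1
```

>>> move_arm(commands=[[1, 0, -46, 26, 0, 0, 0], [1, 0, -46, 26, 0, 0, 0], [1, 0, -46, 26, 0, 0, 0], [1, 0, -46, 26, 0, 0, 0], [1, 0, -46, 26, 0, 0, 0], [1, 0, 0, 0, 0, 0, 0], [1, 0, 0, 0, 0, 0, 0]])

```text
time: 4.18
eef_pos: [490.3, 47.9, 250.2]
ee_rot: [[-0.001, 0.025, 1.0], [0.001, 1.0, -0.025], [-1.0, 0.001, -0.001]]
wrist_force: [-0.0, -0.7, -0.5]
grip_width: 0.2
```

```bash
python3 - <<'E'
from h import *
s=read_state();print(s["time"],np.round(s["eef_pos"],1),np.round(s["ee_rot"],3),s["grip_width"],np.round(s["wrist_force"],1))
c=read_camera("wrist");cv2.imwrite("pics/w1.png",c["color"])
E
```

```text
4.175 [490.3  47.9 250.2] [[-0.001  0.025  1.   ]
 [ 0.001  1.    -0.025]
 [-1.     0.001 -0.001]] 0.15464396075499207 [-0.  -0.7 -0.5]
```

View pics/w1.png

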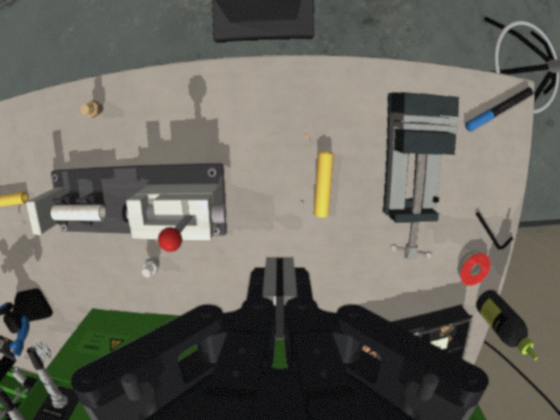

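Wrist view: ball at (170,240), nothing near the fingers' path. Moving behind the ball and down.

>>> move_arm(commands=[[1, 0, -24, 14.5, 0, 0, 0], [1, 0, -23, 14.5, 0, 0, 0], [1, 42, 0, 0, 0, 0, 0], [1, 42, 0, 0, 0, 0, 0], [1, 42, 0, 0, 0, 0, 0], [1, 0, -8, 0, 0, 0, 0], [1, 0, -8, 0, 0, 0, 0], [1, 0, 0, 0, 0, 0, 0]])

```text
time: 5.22
eef_pos: [519.7, -16.7, 127.0]
ee_rot: [[0.005, 0.025, 1.0], [-0.001, 1.0, -0.025], [-1.0, -0.001, 0.005]]
wrist_force: [0.5, 0.1, 0.3]
grip_width: -0.3
```

>>> move_arm(commands=[[1, 0, -5, 0, 0, 0, 0], [1, 0, -5, 0, 0, 0, 0], [1, 0, 0, 0, 0, 0, 0]])

```text
time: 5.6
eef_pos: [518.2, -26.3, 125.0]
ee_rot: [[0.001, 0.025, 1.0], [-0.0, 1.0, -0.025], [-1.0, -0.0, 0.001]]
wrist_force: [0.5, 1.1, 0.4]
grip_width: 0.1
```

```bash
python3 - <<'E'
from h import *
look("b")
E
```

>>> move_arm(commands=[[1, 0, -5, 0, 0, 0, 0], [1, 0, -5, 0, 0, 0, 0], [1, 0, -5, 0, 0, 0, 0], [1, 0, 0, 0, 0, 0, 0]])

```text
time: 6.5
eef_pos: [517.1, -41.5, 124.1]
ee_rot: [[-0.001, 0.025, 1.0], [-0.0, 1.0, -0.025], [-1.0, -0.0, -0.001]]
wrist_force: [-1.3, 0.4, -0.5]
grip_width: 0.0
```

>>> move_arm(commands=[[1, 0, -5, 0, 0, 0, 0], [1, 0, -5, 0, 0, 0, 0], [1, 0, -5, 0, 0, 0, 0], [1, 0, 0, 0, 0, 0, 0]])

```text
time: 7.0
eef_pos: [516.8, -56.5, 124.2]
ee_rot: [[-0.001, 0.025, 1.0], [-0.0, 1.0, -0.025], [-1.0, -0.0, -0.001]]
wrist_force: [-0.2, 1.2, -0.4]
grip_width: -0.2
```

>>> move_arm(commands=[[1, 0, -4, 0, 0, 0, 0], [1, 0, -4, 0, 0, 0, 0], [1, 0, 0, 0, 0, 0, 0]])

```text
time: 7.38
eef_pos: [516.7, -64.3, 124.2]
ee_rot: [[-0.0, 0.025, 1.0], [-0.0, 1.0, -0.025], [-1.0, -0.0, -0.0]]
wrist_force: [-1.5, 2.9, -1.1]
grip_width: 0.1
```

```bash
python3 - <<'E'
from h import *
look("c")
E
```

```text
slot_corner [522.5 -93.3  71.3] [6.2, 6.2]
```

View pics/c_s.png

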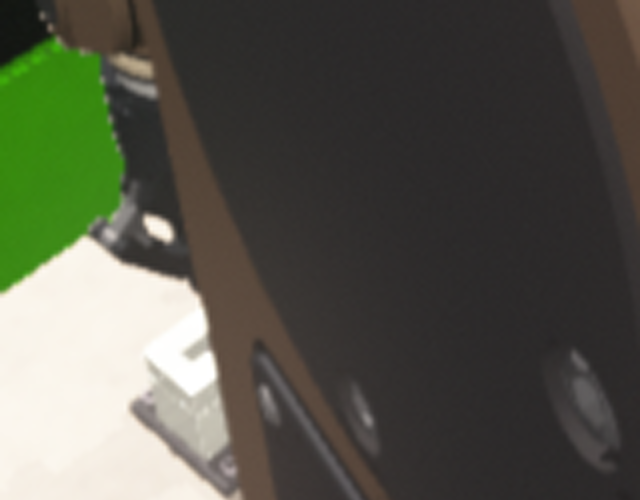

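The arm hides the scene view, so I'll use the wrist camera.

```bash
cat >> h.py <<'E'
def wrist(tag):
    c=read_camera("wrist");cv2.imwrite(f"pics/{tag}.png",c["color"])
    for ce,st in ball(c):
        if st[4]>60: print("wball",np.round(ce,1),st, [np.round(atz(pix_ray(c,ce,True),z),1)[:2] for z in (127,100,89)])
    for k in ["tube_center","stop_face"]:
        for r in tip_of(c,k)[:3]: print(k,np.round(r["position"]),round(r["confidence"],2),np.round(atz(pix_ray(c,r["position"],True),52),1))
E
python3 - <<'E'
from h import *
wrist("w2")
E
```

```text
wball [223.8 292.9] [ 202  275   44   38 1234] [array([513.7, -88.4]), array([531.5, -94.4]), array([538.8, -96.8])]
tube_center [469. 190.] 0.93 [489.6  71.1  52. ]
tube_center [ 91. 230.] 0.62 [ 512.8 -202.8   52. ]
stop_face [ 51. 230.] 0.9 [ 513.5 -243.9   52. ]
```

View pics/w2.png

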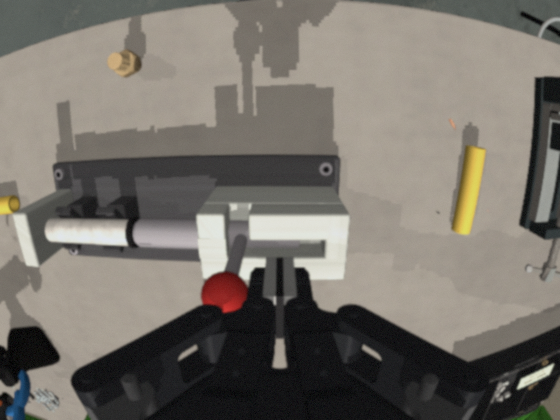

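The ball (224,293) is nearly at the corner and the bolt is pushing the tube. A few mm more.

>>> move_arm(commands=[[1, 0, -3, 0, 0, 0, 0], [1, 0, -2, 0, 0, 0, 0], [1, 0, 0, 0, 0, 0, 0]])

```text
time: 8.3
eef_pos: [516.8, -65.9, 124.5]
ee_rot: [[0.0, 0.027, 1.0], [0.008, 1.0, -0.027], [-1.0, 0.008, 0.0]]
wrist_force: [0.5, 13.1, 0.6]
grip_width: -0.1
```

>>> move_arm(commands=[[1, 0, -2, 0, 0, 0, 0], [1, 0, 0, 0, 0, 0, 0]])

```text
time: 8.55
eef_pos: [516.8, -66.2, 124.5]
ee_rot: [[0.0, 0.027, 1.0], [0.011, 1.0, -0.027], [-1.0, 0.011, -0.0]]
wrist_force: [1.7, 18.8, 3.3]
grip_width: -0.3
```

>>> move_arm(commands=[[1, 0, -2, 0, 0, 0, 0], [1, 0, 0, 0, 0, 0, 0]])

```text
time: 8.8
eef_pos: [516.7, -66.6, 124.5]
ee_rot: [[0.0, 0.028, 1.0], [0.015, 0.999, -0.028], [-1.0, 0.015, -0.0]]
wrist_force: [0.8, 24.2, 3.4]
grip_width: -0.1
```

Force climbs linearly with no motion, so the bolt is at its end. Back off, look, then go round to the far side of the ball.

>>> move_arm(commands=[[1, 0, 12, 0, 0, 0, 0], [1, 0, 15, 0, 0, 0, 0], [1, 0, 0, 18, 0, 0, 0], [1, 0, 0, 18, 0, 0, 0], [1, 0, 0, 0, 0, 0, 0]])

```text
time: 9.43
eef_pos: [554.5, -47.4, 125.0]
ee_rot: [[0.002, 0.025, 1.0], [-0.001, 1.0, -0.025], [-1.0, -0.001, 0.002]]
wrist_force: [-0.3, -0.3, 0.4]
grip_width: 0.1
```

```bash
python3 - <<'E'
from h import *
wrist("w3")
E
```

```text
wball [173.4 216.6] [ 151  192   46   50 1782] [array([514.7, -89.7]), array([524.4, -99.7]), array([ 528.4, -103.8])]
tube_center [ 61. 182.] 0.98 [ 513.1 -205.8   52. ]
tube_center [460. 146.] 0.59 [496.2  76.8  52. ]
stop_face [ 28. 185.] 0.62 [ 513.5 -242.8   52. ]
```

View pics/w3.png

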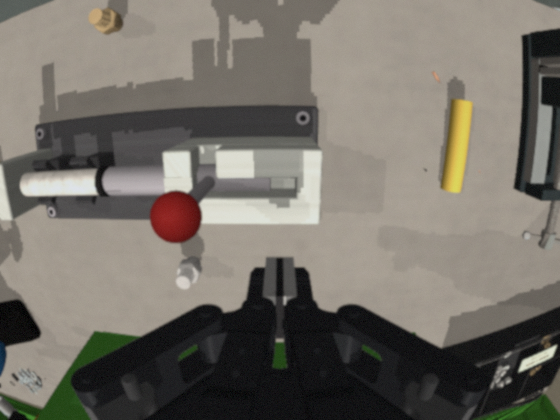

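The handle is fully forward and the tube is at the stop. The ball (173,217) is clear of the fingers. Now move beside it on the far side and sweep it over.

>>> move_arm(commands=[[1, 0, -22, 0, 0, 0, 0], [1, 0, -21, 0, 0, 0, 0], [1, 0, 0, -8, 0, 0, 0], [1, 0, 0, -8, 0, 0, 0], [1, 0, 0, -6, 0, 0, 0], [1, 0, 0, -6, 0, 0, 0], [1, 0, 0, 0, 0, 0, 0]])

```text
time: 10.45
eef_pos: [523.5, -88.7, 124.2]
ee_rot: [[-0.001, 0.025, 1.0], [0.001, 1.0, -0.025], [-1.0, 0.001, -0.001]]
wrist_force: [0.2, 0.0, 0.9]
grip_width: 0.0
```

>>> move_arm(commands=[[1, 0, 0, -6, 0, 0, 0], [1, 0, 0, -6, 0, 0, 0], [1, 0, 0, -6, 0, 0, 0], [1, 0, 0, -6, 0, 0, 0], [1, 0, 0, 0, 0, 0, 0]])

```text
time: 11.08
eef_pos: [499.5, -88.6, 124.4]
ee_rot: [[-0.001, 0.025, 1.0], [0.0, 1.0, -0.025], [-1.0, -0.0, -0.001]]
wrist_force: [-0.3, 0.6, 0.0]
grip_width: 0.3
```

```bash
python3 - <<'E'
from h import *
wrist("w4")
E
```

```text
wball [278.9 239.8] [ 256  217   47   47 1669] [array([470.7, -87.5]), array([482.7, -87.9]), array([487.7, -88. ])]
tube_center [488. 209.] 0.97 [487.   67.8  52. ]
tube_center [ 13. 225.] 0.83 [ 491.6 -315.    52. ]
tube_center [120. 255.] 0.6 [ 515.2 -206.2   52. ]
stop_face [ 78. 249.] 0.84 [ 511.8 -244.7   52. ]
```

View pics/w4.png

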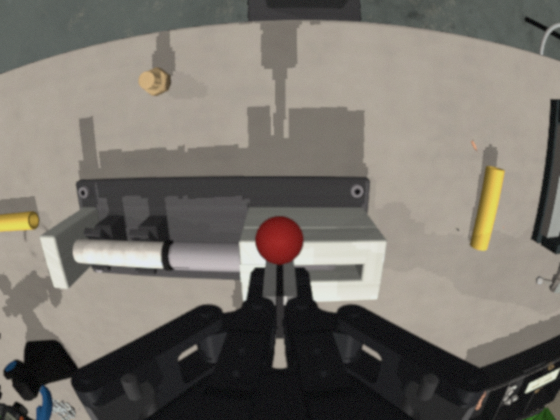

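The handle is turning (ball at (279,240), about 30° over). Continue along the arc, downwards.

>>> move_arm(commands=[[1, 1, 0, -5, 0, 0, 0], [1, 1, 0, -5, 0, 0, 0], [1, 2, 0, -5, 0, 0, 0], [1, 2, 0, -5, 0, 0, 0], [1, 0, 0, 0, 0, 0, 0]])

```text
time: 11.85
eef_pos: [479.3, -88.0, 118.0]
ee_rot: [[-0.002, 0.025, 1.0], [0.0, 1.0, -0.025], [-1.0, 0.0, -0.002]]
wrist_force: [0.1, 0.6, 0.1]
grip_width: -0.3
```

>>> move_arm(commands=[[1, 2, 0, -4, 0, 0, 0], [1, 2, 0, -4, 0, 0, 0], [1, 2, 0, -3, 0, 0, 0], [1, 0, 0, 0, 0, 0, 0]])

```text
time: 12.35
eef_pos: [470.6, -88.1, 113.4]
ee_rot: [[0.004, 0.025, 1.0], [-0.001, 1.0, -0.025], [-1.0, -0.0, 0.004]]
wrist_force: [4.7, 1.2, 2.4]
grip_width: -0.0
```

>>> move_arm(commands=[[1, 3, 0, 0, 0, 0, 0], [1, 2, 0, 0, 0, 0, 0], [1, 0, 0, 0, 0, 0, 0]])

```text
time: 12.72
eef_pos: [472.2, -88.9, 110.2]
ee_rot: [[0.007, 0.025, 1.0], [-0.003, 1.0, -0.025], [-1.0, -0.002, 0.007]]
wrist_force: [5.9, 0.8, 8.6]
grip_width: -0.0
```

```bash
python3 - <<'E'
from h import *
wrist("w5")
E
```

```text
wball [281.1 235.6] [ 260  215   43   42 1443] [array([435.1, -86.7]), array([447. , -86.9]), array([451.8, -87. ])]
tube_center [492. 242.] 0.77 [480.1  65.3  52. ]
tube_center [ 12. 251.] 0.68 [ 482.5 -311.3   52. ]
tube_center [120. 294.] 0.62 [ 514.4 -207.    52. ]
```

The ball is at x=452 for z=89, as expected at full turn. One more firm press, then withdraw.

>>> move_arm(commands=[[1, 3, 0, -2, 0, 0, 0], [1, 3, 0, -1, 0, 0, 0], [1, 0, 0, 0, 0, 0, 0]])

```text
time: 13.25
eef_pos: [473.0, -89.8, 106.8]
ee_rot: [[0.018, 0.026, 1.0], [-0.005, 1.0, -0.026], [-1.0, -0.004, 0.018]]
wrist_force: [10.6, 1.1, 11.4]
grip_width: -0.1
```

>>> move_arm(commands=[[1, -8, 0, 3, 0, 0, 0], [1, -25, 0, 6, 0, 0, 0], [1, -50, 0, 0, 0, 0, 0], [1, -50, 0, 0, 0, 0, 0], [1, 0, 50, 0, 0, 0, 0], [1, 0, 50, 0, 0, 0, 0], [1, 0, 50, 0, 0, 0, 0], [1, 0, 50, 0, 0, 0, 0], [1, 0, 50, 0, 0, 0, 0], [1, 0, 50, 0, 0, 0, 0]])

```text
time: 14.5
eef_pos: [481.0, 212.8, 232.9]
ee_rot: [[-0.005, 0.024, 1.0], [-0.003, 1.0, -0.024], [-1.0, -0.003, -0.005]]
wrist_force: [0.4, -0.3, -0.0]
grip_width: 0.0
```

>>> move_arm(commands=[[1, 0, 50, 0, 0, 0, 0], [1, 0, 50, 0, 0, 0, 0], [1, 0, 50, 0, 0, 0, 0], [1, 0, 0, 0, 0, 0, 0]])

```text
time: 15.0
eef_pos: [484.7, 363.6, 232.4]
ee_rot: [[-0.004, 0.02, 1.0], [-0.003, 1.0, -0.02], [-1.0, -0.003, -0.004]]
wrist_force: [-0.8, -0.3, -0.0]
grip_width: 0.1
```

```bash
python3 - <<'E'
from h import *
o=look("d")
s=read_state();print(s["time"],s["eef_pos"],s["wrist_force"])
E
```

```text
top ball [224.1 239.6] [221 236   8   8  47]
15.4 [486.50409491 360.80271549 234.37854959] [-0.3436486 -0.0484213 -0.0702071]
```

View pics/d_t.png

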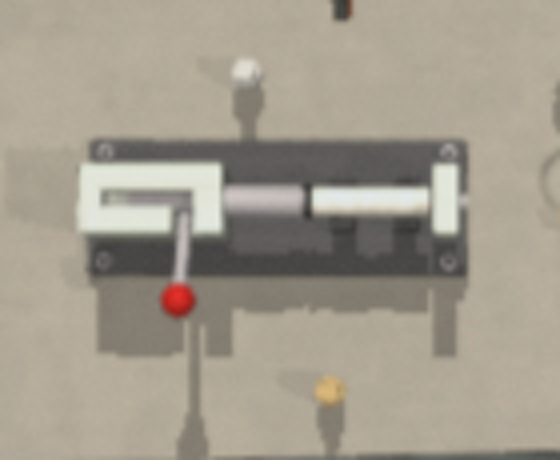

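View pics/d_s.png

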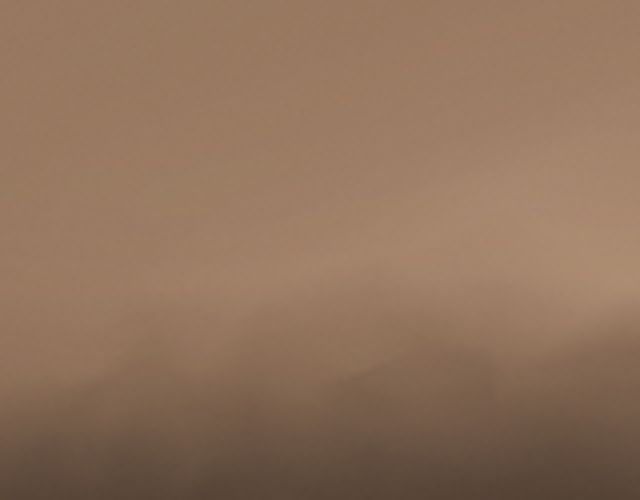

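The top view shows the tube up against the stop (right end at 430, stop at 432). The ball lies out through the notch at (178,299), and both fittings are unmoved at (246,72) and (329,389). The scene camera is blocked by the arm. Next I check the handle angle numerically.

```bash
python3 - <<'E'
from h import *
c=read_camera("top");b=[x for x in ball(c) if 215<x[0][0]<235 and 225<x[0][1]<255]
r=pix_ray(c,b[0][0])
for th in (.8,.85,.9,.95,1.0,1.05,1.1):
    z=52+75*np.cos(th);p=atz(r,z);print(th,np.round(p,1),"expected x",round(516.5-75*np.sin(th),1))
E
```

```text
0.8 [452.9 -89.3 104.3] expected x 462.7
0.85 [453.1 -88.9 101.5] expected x 460.2
0.9 [453.2 -88.5  98.6] expected x 457.8
0.95 [453.3 -88.1  95.6] expected x 455.5
1.0 [453.5 -87.7  92.5] expected x 453.4
1.05 [453.7 -87.3  89.3] expected x 451.4
1.1 [453.8 -86.9  86. ] expected x 449.7
```

>>> move_arm(commands=[[1, -30, 50, -15, 0, 0, 0], [1, -30, 50, -25, 0, 0, 0], [1, -30, 50, -25, 0, 0, 0], [1, 0, 50, -25, 0, 0, 0], [1, 0, 0, 0, 0, 0, 0]])

```text
time: 16.08
eef_pos: [399.9, 565.1, 323.7]
ee_rot: [[0.0, 0.02, 1.0], [0.001, 1.0, -0.02], [-1.0, 0.001, 0.0]]
wrist_force: [0.7, -0.1, -1.2]
grip_width: 0.3
```

```bash
python3 - <<'E'
from h import *
o=look("e")
E
```

```text
top ball [224.1 239.6] [221 236   8   8  47]
```

Within calibration error the angle reads 1.0–1.05. I want a second view for height, so I return to near the start pose, which unblocks the scene camera.

>>> move_arm(commands=[[1, 0, 18, -46, 0, 0, 0], [1, 0, 18, -46, 0, 0, 0], [1, 0, 18, -46, 0, 0, 0], [1, 0, 18, -46, 0, 0, 0], [1, 0, 18, -46, 0, 0, 0], [1, 0, 0, 0, 0, 0, 0]])

```text
time: 17.23
eef_pos: [171.6, 658.8, 323.6]
ee_rot: [[-0.0, 0.021, 1.0], [0.0, 1.0, -0.021], [-1.0, 0.0, -0.0]]
wrist_force: [1.1, -0.0, 0.5]
grip_width: 0.1
```

```bash
python3 - <<'E'
from h import *
o=look("f")
for n,c in o.items():
    for r in tip_of(c,"fitting_1_center")[:3]: print(n,np.round(r["position"],1),np.round(atz(pix_ray(c,r["position"]),17.5),0))
E
```

```text
scene ball [253.  256.6] [249 252   9  10  72]
top ball [224.1 239.6] [221 236   7   8  47]
ball (array([453.07562296, -88.13117574,  90.2105629 ]), [1.0, 1.0])
slot_corner [523.1 -98.2  63.9] [3.2, 3.2]
tube_center [ 513.1 -205.8   48.4] [1.1, 1.1]
scene [300.4 266.6] [ 392. -180.   18.]
scene [280.4 216.2] [ 538. -272.   18.]
top [227.  239.4] [458. -86.  18.]
top [261.  264.2] [ 391. -173.   18.]
```

View pics/f_s.png

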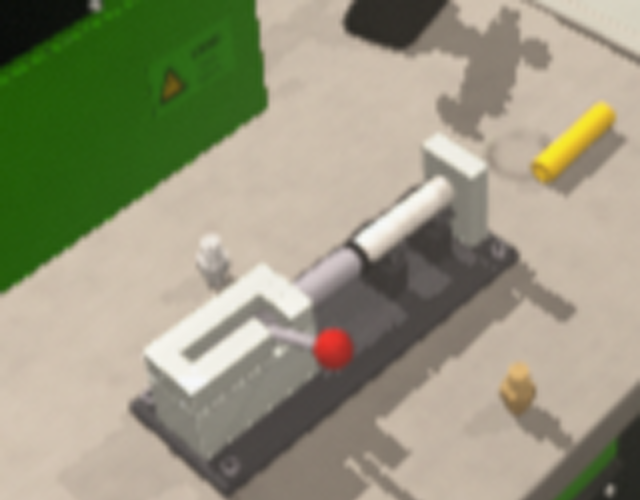

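The scene crop shows the handle over in the notch (ball at (333,348)), the tube against the stop, and both fittings standing. The ball triangulates to z ≈ 90 (89 expected). I'm handing in.

```bash
python3 -c "
from cell import *
print(sign_off())"
```

```text
the job is handed in; nothing more can be done
None
```

The tube is clamped: the bolt is fully forward, the tube is up against the back stop, and the handle is over in the locking notch. I handed in at about 17 s of robot time.

- **Sliding the bolt:** I pushed the ball along the slot with the shut fingertips until it stopped moving. The force rose to 24 N with almost no further travel.
- **Locking the handle:** I went round to the far side of the ball, pushed it over into the notch and pressed it down. The press reached about 11 N vertical and 11 N sideways. Then I withdrew to near the start pose.

**Last checks:**
- **Handle:** the ball triangulated at (453, −88, 90) mm. That works out to a turn of about 1.02–1.04 rad against the 1.05 rad stop. The difference is within the 2 mm camera calibration, so the cameras alone cannot prove the last few hundredths.
- **Bolt travel:** the ball moved only about 40 mm. My fit of the base plate suggests the bolt started roughly 5 mm forward. The end position agrees with that fit and with the slot corner.
- **Tube and fittings:** the pictures show the tube at the stop. Both fittings are standing where they were, and the yellow tube nearest the fixture is untouched.
- **Failed views:** the arm blocked the scene camera in several checks, so I used the wrist and top cameras for those. The network's slot-corner point was off by up to about 10 mm in places and I did not rely on it.

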